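# Push the open slide box out of the pack and park it between the guide rails

### The arm

A 6-joint arm with a two-finger parallel gripper is mounted at the origin on the work surface. World frame = base frame: x ahead of the robot, y to its left, z up, the work surface at z = 0. Lengths are in m, angles in degrees, forces in N, time in s.
With the tool pointing down it reaches from about 0.4 to 0.825 m from the base axis. Payload 7 kg.
Tool frame: the origin (TCP) lies at the very end of the fingers, on their centre line; the grasp point (between the pads) lies 19 mm behind it; y points along the fingers, x is the direction in which the jaws open and shut, and the axes are right-handed (so a half turn about y gives the same grasp; the last joint's range is limited). The gripper opens to 88 mm and grips with 3 to 60 N. Pads are 19 mm wide; open, the fingers measure 130 mm over their backs; the gripper's body (78 mm by 193 mm) begins 47 mm behind the grasp point.
Start: joints at [-50.185, 20.546, 0.682, 0, -70.136, -16.507], TCP at [0.267, -0.62, 0.227] pointing down, gripper open.
Joint ranges: [-176.03, 176.03], [-82.01, 121.73], [-58.28, 71.71], [-173.87, 95.51], [-174.79, -0.11], [-173.66, 173.66]. Speed limits (degrees/s): [136.94, 136.94, 172.46, 180, 180, 180].

### API

Orientations are given as [roll, pitch, yaw] about the fixed x, y, z axes, in that order (R = Rz(yaw) Ry(pitch) Rx(roll)).
In Python, from plant import ctrl gives the robot as it stands.
- The arm moves only by the shell command python3 -m crank 'ROWS'. ROWS is JSON, a list that holds one entry, the list of rows, each a list of 5 numbers: the closure, from -1 (fully open) to 1 (shut), then the shift along the tool's x, y, z in mm, then the turn about the tool's y in rad. In form: [[[claw, x, y, z, turn], ...]]. A call has 1 to 12 rows; each row is the pose to reach, as a shift and turn from the pose commanded when the call began, along the tool's axes at that moment; what a row does not reach only later rows make up. A row lasts 1/8 s, in which the tool goes at most 62.5 mm and 10.7 degrees, less where a joint would pass 70% of its speed; a pose out of reach is approached as far as the arm can. A call with a gripper value outside its range is refused whole. The fingers move at their own pace and stop on an object; the grip force is fixed at half the most. Time passes only in rows, so rows that repeat a pose let the fingers close. It gives the time, the measured TCP pose, the force and the opening at its end, in the units of the state.
- ctrl.get_obs(): the state, without advancing time (a new reading comes with each control period).
- ctrl.snapshot(name): name is "scene" or "top" or "wrist"; returns the picture (400x640x3 uint8, red, green, blue); there is no depth.
- ctrl.camera_model(name): a dict with "fx", "fy", "cx", "cy" (pixels), "origin" and "orientation" of the camera in the world; the wrist camera has in their place "hand_eye" (4x4, takes a point from camera to tool coordinates, whose origin is the TCP and whose axes are the tool frame's). Camera axes: x right, y down, z forward; pixel columns grow to the right and rows downward; lengths in m; the calibration is good to about 2 mm. A picture is of the moment at which its call begins: read the wrist's pose just before it. camera_model takes no time and is no camera call.
- ctrl.close_job(): hands the job in, once; it reports no verdict.
Trained networks look in the newest picture that a camera, given by its name, has taken for a name from the list of things; names that differ only in an ending like _2 or _b are one class to them, and where a whole thing is asked for, a point or a joint stands for the part that bears it (a point fixed in the world has none). Each returns a list of dicts, best first, with "confidence" (0 to 1); they miss things now and then, are a little off and sometimes report something else, mostly with a low value. They report only what shows in the picture. A call takes as long as a camera call. They do not tell look-alikes from the thing itself.
- ctrl.find_in(camera, name): "extent" ([left, top, width, height] in pixels, round what is visible of it).
The state is a dict: "clock": time; "joint_pos": joint angles; "qvel": joint speeds; "tau": joint torques, N m; "tool_pos": TCP position; "orientation": TCP orientation; "force": force on the tool from outside, world axes, zero at the start; "moment": the same for the moment, N m; "opening": finger opening in m.
Only numpy, scipy, OpenCV 4.12 (cv2) and the standard library are available. Lean on these libraries where they do the work, as an engineer would, in place of code of your own. Each camera call takes 0.05 s, during which the arm holds its last target.

### The job

One box of the tight row of slide boxes has no lid: push that open box lengthwise out of the row and slide it along the bench, flat and never lifted, into the space between the two guide rails. Leave it lying lengthwise in line with the rails, its middle within 2 cm of the rails' middle, and let go. The other boxes of the row, the jars, dishes, bottles and beaker must stay where they are.

Things in the scene. Friction and masses are not known exactly. Their poses are not given: they have to be found in the camera images.
- slidebox: the open slide box: white plastic like the others but lidless, its row of upright glass slides showing; 68 (its x) x 112 (its y) x 30 mm high, 200 to 390 g, loose, ordinary plastic friction. Slides fill it to just below the rim: nothing to hook inside. Origin at the centre of its underside, z up. It starts in any of the row's four places, long sides touching its neighbours, both 68 mm ends free.
- box_a: closed slide box with a flat lid, white plastic, 68 (its x) x 112 (its y) x 34 mm high, about 340 g, loose; origin at the centre of its underside, z up. Must not be displaced.
- box_b: closed slide box with a flat lid, white plastic, 68 (its x) x 112 (its y) x 34 mm high, about 340 g, loose; origin at the centre of its underside, z up. Must not be displaced.
- box_c: closed slide box with a flat lid, white plastic, 68 (its x) x 112 (its y) x 34 mm high, about 340 g, loose; origin at the centre of its underside, z up. Must not be displaced.
- sheet: thin paper sheet fixed flat on the bench under the row of four boxes; origin at the row's middle, x along the row (about away from the robot), y along the boxes' length (about to the robot's left). Boxes side by side every 68.2 mm, at x = -102, -34, 34, 102 mm, their ends at y = -56 and 56 mm. The row may be at the robot's right or left, the rails on the other side.
- rails: pair of aluminium guide rails fixed to the bench, 18 mm high, running along this body's y; 86 mm clear between them in x, for y from -40 to 40 mm, then splayed to about 96 mm at both mouths, which end at y = -57 and 57 mm. A 3 mm flange runs outside each rail to x = -71 and 71 mm. Open at both ends, bare bench between. Origin on the bench midway between the rails, z up.
- jar: low clear lidded jar, 60 mm diameter, 42 mm high, touching the near end of the row. Loose bystander that must not be displaced; origin at the centre of its underside.
- dishes: low stack of glass dishes, 60 mm diameter, 40 mm high, touching the far end of the row. Loose bystander that must not be displaced; origin at the centre of its underside.
- bottle_a: brown bottle, 52 mm diameter, 115 mm high, standing beside a mouth of the rails (115 to 150 mm off their centre line, 70 to 100 mm from their middle along them). Loose bystander that must not be displaced; origin at the centre of its underside.
- bottle_b: clear jar with black cap, 56 mm diameter, 100 mm high, standing beside a mouth of the rails, at the same distances as the bottle. Loose bystander that must not be displaced; origin at the centre of its underside.
- beaker: clear beaker, 64 mm diameter, 85 mm high, standing beside a mouth of the rails, at the same distances as the bottle. Loose bystander that must not be displaced; origin at the centre of its underside.
Mind the look-alikes: they are no part of the job. Leave any green look-alike of the slidebox alone. Leave any green look-alike of the rails alone.

How it is judged (in metres and radians):
On the way:
1. the open slide box is pushed clear of the row, out past the ends of its neighbours ((y of slidebox in the frame of sheet above 0.125 m or y of slidebox in the frame of sheet below -0.125 m) and height (world z) of slidebox below 0.008 m and angle between slidebox's own z axis and vertical below 0.08 rad), for 0.2 s.
At the end, for the whole second after the job is handed in: The open slide box lies flat and at rest on the bench between the rails: its middle within 20 mm of the rails' middle along them and 13 mm across, its length within 0.14 rad (8 degrees) of theirs; every other box, jar, dish, bottle and beaker within 12 mm of where it started (x of slidebox in the frame of rails between -0.013 and 0.013 m and y of slidebox in the frame of rails between -0.02 and 0.02 m and angle between the y axis of slidebox and the y axis of rails, either way round below 0.14 rad and height (world z) of slidebox below 0.008 m and angle between slidebox's own z axis and vertical below 0.08 rad and linear speed of slidebox below 0.01 m/s and distance of each of box_a, box_b, box_c, jar, dishes, bottle_a, bottle_b, beaker from where it was at the start of the episode below 0.012 m); the robot touches nothing.
It fails at once if another box, jar, dish, bottle or the beaker is displaced by more than 12 mm (distance of any of box_a, box_b, box_c, jar, dishes, bottle_a, bottle_b, beaker from where it was at the start of the episode above 0.012 m).
It fails at once if the open slide box is lifted more than 12 mm off the bench or tipped by more than 0.25 rad (height (world z) of slidebox above 0.012 m or angle between slidebox's own z axis and vertical above 0.25 rad).
It also fails if it takes over 59 s, if anything falls off the work surface, if the arm or the gripper's body presses on something with over 40 N, if the wrist force passes 120 N, or if a joint passes its speed limit or range.

## Working session

There is one attempt and no reset: what is moved stays moved. The work goes in short steps, Python scripts to look and compute and a shell command to move; the robot and the scene stay as the last step left them, time stands still between calls to the robot, and variables do not carry over. Pictures are saved under pics/ and viewed, and the job is handed in when it is done.

```bash
ls; mkdir -p pics
python3 - <<'E'
from plant import ctrl
import cv2,json
o=ctrl.get_obs();print(o['clock'],o['tool_pos'],o['orientation'],o['opening'])
for n in('top','scene','wrist'):
    im=ctrl.snapshot(n);cv2.imwrite(f'pics/{n}0.png',im[:,:,::-1]);print(n,ctrl.camera_model(n))
for n in['slidebox','rails','box_a','bottle_a','bottle_b','beaker','jar','dishes']:
    print(n,[(r['confidence'],r['extent']) for r in ctrl.find_in('top',n)][:5])
E
```

```text
pics
0.0 [ 0.2668425  -0.61948248  0.2256347 ] [-8.99913137e+01 -9.43202176e-02  1.13299897e+02] 0.08803273679873
top {'fx': 378.39491839746705, 'fy': 378.39491839746705, 'cx': 320.5296315440837, 'cy': 202.16386381327848, 'origin': array([0.3844889 , 0.05467344, 0.92697643]), 'orientation': array([-174.01196034,   -1.14529368,  -88.30107676])}
scene {'fx': 405.7977883444007, 'fy': 405.7977883444007, 'cx': 326.6250610494853, 'cy': 206.01756010847737, 'origin': array([ 1.14912877, -0.06766398,  0.73290215]), 'orientation': array([-136.25729594,   -0.6817311 ,   80.18226744])}
wrist {'fx': 304.3740774705878, 'fy': 304.3740774705878, 'cx': 318.89423074282854, 'cy': 201.1400285883344, 'hand_eye': array([[ 9.99999658e-01,  7.81231317e-04, -2.70736112e-04,
         1.01779005e-03],
       [ 4.69921711e-04, -2.67602392e-01,  9.63529314e-01,
        -1.58011894e-01],
       [ 6.80289644e-04, -9.63529112e-01, -2.67602668e-01,
         7.21816524e-02],
       [ 0.00000000e+00,  0.00000000e+00,  0.00000000e+00,
         1.00000000e+00]])}
slidebox [(0.97, [403.3, 199.8, 51.2, 39.6]), (0.64, [429.4, 280.2, 46.2, 55.8]), (0.38, [411.6, 148.0, 55.1, 34.6])]
rails [(0.68, [133.3, 144.2, 51.3, 57.7]), (0.67, [210.3, 140.9, 53.2, 57.8]), (0.6, [402.3, 199.1, 53.3, 40.7])]
box_a [(0.81, [418.2, 119.4, 52.6, 34.9]), (0.76, [412.6, 148.6, 52.4, 31.6]), (0.72, [409.3, 174.8, 51.7, 33.3])]
bottle_a [(0.67, [265.0, 207.2, 26.9, 23.4]), (0.6, [248.0, 97.2, 24.4, 33.4])]
bottle_b [(0.67, [265.0, 207.2, 26.9, 23.4]), (0.6, [248.0, 97.2, 24.4, 33.4])]
beaker [(0.58, [178.9, 214.8, 37.9, 26.5])]
jar [(0.79, [417.2, 232.5, 27.5, 26.3])]
dishes [(0.7, [421.5, 92.9, 27.8, 29.4])]
```

View pics/top0.png

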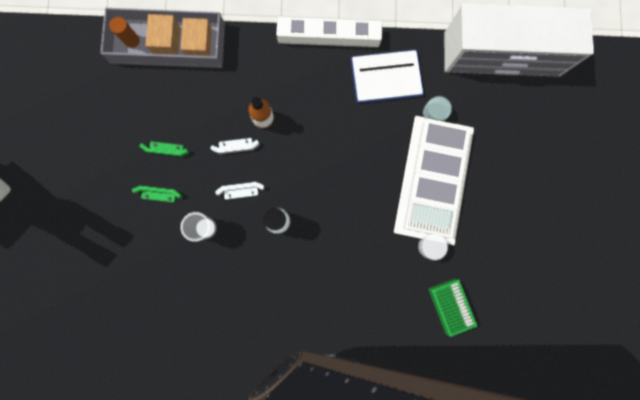

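View pics/scene0.png

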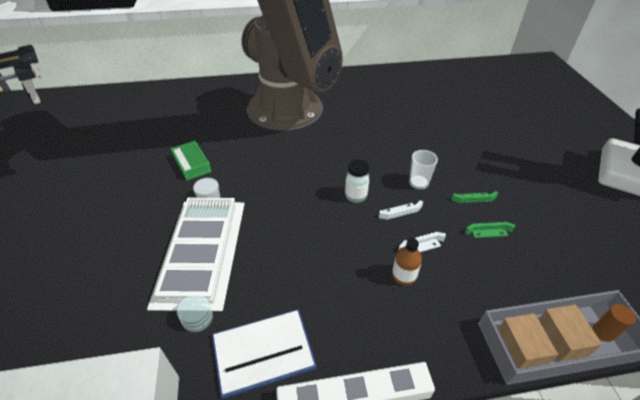

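Run:
```python
import cv2
im=cv2.imread('pics/top0.png')
cv2.imwrite('pics/crop_row.png',cv2.resize(im[85:270,380:500],None,fx=3.2,fy=3.2,interpolation=cv2.INTER_CUBIC))
cv2.imwrite('pics/crop_rail.png',cv2.resize(im[85:250,115:315],None,fx=3.6,fy=3.6,interpolation=cv2.INTER_CUBIC))
```

```text
(no output)
```

View pics/crop_row.png

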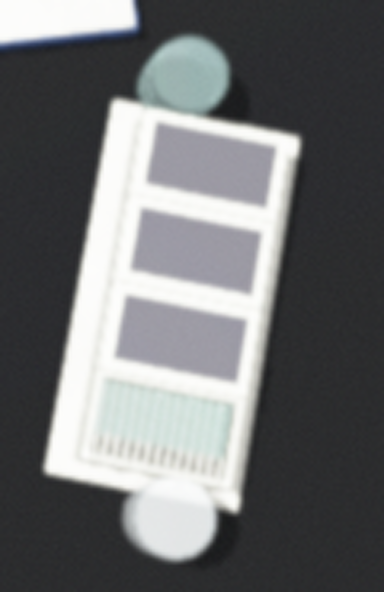

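View pics/crop_rail.png

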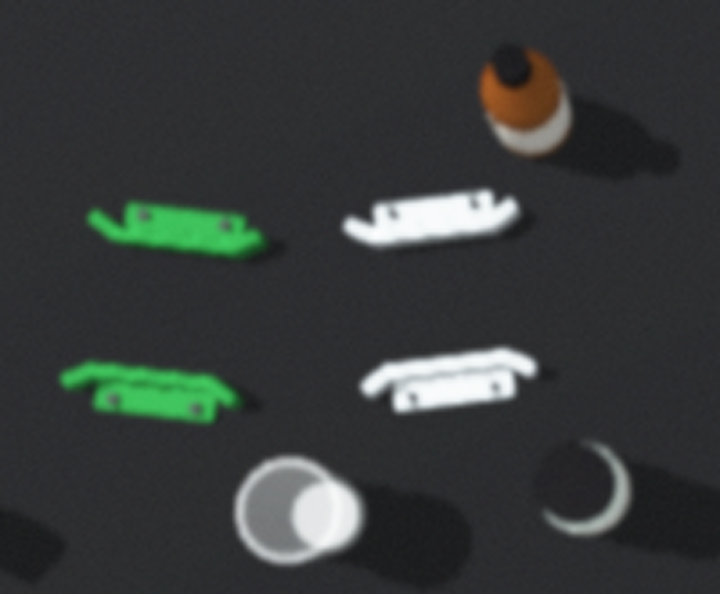

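The open box is the nearest of the row, at px (432,217), with glass slides showing between the jar (433,246) and the first lidded box (437,190). The green box at (453,307) is a look-alike. The white rails at (238,168) are the real ones and the green pair at (160,172) is a look-alike. I'll now measure poses by fitting the known geometry.

```bash
cat > h.py <<'E'
import numpy as np,cv2
from scipy.spatial.transform import Rotation as R
from plant import ctrl
def cam(n,obs=None):
    m=ctrl.camera_model(n);K=np.array([[m['fx'],0,m['cx']],[0,m['fy'],m['cy']],[0,0,1]])
    if 'hand_eye' in m:
        T=np.eye(4);T[:3,:3]=R.from_euler('xyz',obs['orientation'],degrees=True).as_matrix();T[:3,3]=obs['tool_pos'];T=T@np.array(m['hand_eye'])
        return K,T[:3,:3],T[:3,3]
    return K,R.from_euler('xyz',m['orientation'],degrees=True).as_matrix(),np.array(m['origin'])
def proj(c,P):
    K,Rm,o=c;q=(np.atleast_2d(P)-o)@Rm;return (q[:,:2]/q[:,2:])@K[:2,:2].T+K[:2,2]
def back(c,uv,z):
    K,Rm,o=c;uv=np.atleast_2d(uv);d=np.c_[(uv-K[:2,2])/[K[0,0],K[1,1]],np.ones(len(uv))]@Rm.T
    return o+d*((z-o[2])/d[:,2])[:,None]
def box(x,y,yaw,z,hx=.034,hy=.056):
    r=np.radians(yaw);c,s=np.cos(r),np.sin(r)
    return np.array([[x+c*a-s*b,y+s*a+c*b,z] for a,b in((-hx,-hy),(hx,-hy),(hx,hy),(-hx,hy))])
def loc(p,fr):
    r=np.radians(fr[2]);d=np.array(p)[:2]-fr[:2];return np.array([np.cos(r)*d[0]+np.sin(r)*d[1],-np.sin(r)*d[0]+np.cos(r)*d[1]])
def wor(l,fr):
    r=np.radians(fr[2]);return np.array([fr[0]+np.cos(r)*l[0]-np.sin(r)*l[1],fr[1]+np.sin(r)*l[0]+np.cos(r)*l[1]])
E
python3 - <<'E'
from h import *
c=cam('top')
def cr(pts): return np.array(pts)/3.2+[380,85]
# row tops: left edge top/bottom, right edge
print('row left top,bot',back(c,cr([(142,105),(80,460)]),.034))
print('row right top,bot',back(c,cr([(300,142),(240,500)]),.034))
print('sheet left corners',back(c,cr([(113,99),(45,472)]),0))
def rr(pts): return np.array(pts)/3.6+[115,85]
print('railfar ends,mid inner',back(c,rr([(348,228),(517,208),(375,245),(497,235)]),.018))
print('railnear',back(c,rr([(364,390),(533,370),(390,363),(505,352)]),.018))
print('jar,bottle_a',back(c,[[433,247]],.042),back(c,[[265,122]],0.0),back(c,rr([(581,487)]),.1),back(c,rr([(288,510)]),.085),back(c,rr([(512,65)]),.115))
E
```

```text
row left top,bot [[ 0.69391152 -0.20796481  0.034     ]
 [ 0.42177595 -0.16210815  0.034     ]]
row right top,bot [[ 0.66922771 -0.32921992  0.034     ]
 [ 0.39586896 -0.2810209   0.034     ]]
sheet left corners [[ 0.70975266 -0.19484747  0.        ]
 [ 0.4131954  -0.14348072  0.        ]]
railfar ends,mid inner [[0.60383126 0.3085914  0.018     ]
 [0.62165397 0.19520749 0.018     ]
 [0.59273706 0.28973759 0.018     ]
 [0.60247498 0.20785118 0.018     ]]
railnear [[0.49374048 0.29137495 0.018     ]
 [0.51090036 0.17931043 0.018     ]
 [0.51252574 0.27510358 0.018     ]
 [0.52249582 0.19862782 0.018     ]]
jar,bottle_a [[ 0.38085445 -0.22614377  0.042     ]] [[0.6802154  0.18449023 0.        ]] [[0.42892365 0.13582112 0.1       ]] [[0.41010761 0.31594734 0.085     ]] [[0.68594584 0.18746009 0.115     ]]
```

```bash
cat > ov.py <<'E'
from h import *
import sys
def rails_lines(fr):
    L=[]
    for s in(-1,1):
        L.append(np.array([[*wor((s*a,b),fr),.018] for a,b in((.048,-.057),(.043,-.04),(.043,.04),(.048,.057))]))
    return L
def draw(im,c,row,rails,scale,org,bx=None):
    o=cv2.resize(im,None,fx=scale,fy=scale,interpolation=cv2.INTER_CUBIC)
    P=lambda X:np.round((proj(c,X)-org)*scale+scale/2-.5).astype(np.int32)
    if bx is None:
        for i in range(4):
            xy=wor((-.1023+.0682*i,0),row);cv2.polylines(o,[P(box(*xy,row[2],.03 if i==0 else .034))],True,(0,0,255),1)
        cv2.polylines(o,[P(box(*wor((-.1023,0),row),row[2],0))],True,(255,0,0),1)
    else: cv2.polylines(o,[P(box(*bx,.03))],True,(0,0,255),1)
    for l in rails_lines(rails): cv2.polylines(o,[P(l)],False,(0,0,255),1)
    return o
E
python3 - <<'E'
from ov import *
row=(.545,-.245,-9.8);ra=(.5575,.2436,8.8)
t=cv2.imread('pics/top0.png');s=cv2.imread('pics/scene0.png')
a=draw(t[85:270,390:490],cam('top'),row,ra,4,[390,85])
b=draw(t[120:220,190:290],cam('top'),row,ra,4,[190,120])
c=draw(s[180:320,140:260],cam('scene'),row,ra,4,[140,180])
d=draw(s[180:270,360:460],cam('scene'),row,ra,4,[360,180])
def pad(x,h):return cv2.copyMakeBorder(x,0,h-x.shape[0],0,0,cv2.BORDER_CONSTANT)
h=max(len(a),0);cv2.imwrite('pics/ov1.png',cv2.resize(np.hstack([pad(a,740),pad(b,740)]),None,fx=.8,fy=.8)[:600]);cv2.imwrite('pics/ov2.png',cv2.resize(np.hstack([pad(c,560),pad(d,560)]),None,fx=.9,fy=.9))
E
```

```text
(no output)
```

View pics/ov1.png

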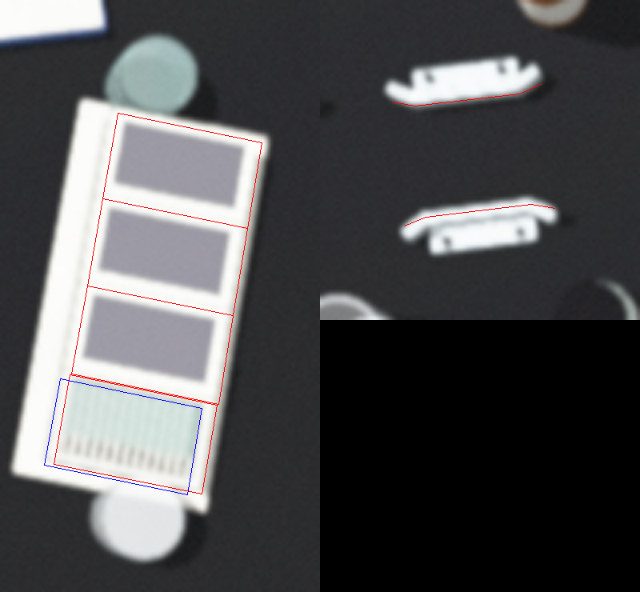

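View pics/ov2.png

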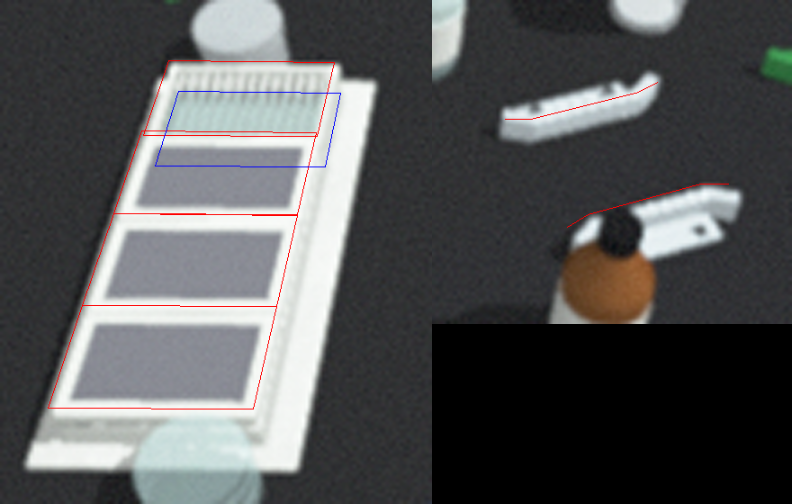

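Run:
```python
from ov import *
for n,(x0,y0,x1,y1) in(('top',(395,115,480,215)),('scene',(150,205,240,300))):
    im=cv2.imread(f'pics/{n}0.png');sub=im[y0:y1,x0:x1]
    b,g,r=[sub[...,i].astype(int) for i in range(3)]
    m=((b-g>3)&(g>80)&(g<185)).astype(np.uint8)
    k,l,st,ce=cv2.connectedComponentsWithStats(m)
    P=[]
    for i in range(1,k):
        if st[i,4]>150:
            p=back(cam(n),ce[i]+[x0,y0],.034)[0];P.append(p);print(n,st[i],ce[i]+[x0,y0],p)
    P=np.array(P);P=P[np.argsort(P[:,0])];d=P[-1]-P[0];print('yaw',np.degrees(np.arctan2(d[1],d[0])),'span',np.linalg.norm(d),'mid box',P.mean(0))
```

```text
top [ 31   9  40  25 686] [445.60932945 136.03206997] [ 0.65011422 -0.25996223  0.034     ]
top [ 27  36  39  25 700] [440.92142857 162.97428571] [ 0.58301447 -0.2482314   0.034     ]
top [ 22  63  40  26 718] [436.09610028 190.38857939] [ 0.51580786 -0.23634941  0.034     ]
yaw -9.97144581329156 span 0.1363662822196881 mid box [ 0.58297885 -0.24818102  0.034     ]
scene [ 28  16  46  17 666] [200.86036036 228.79129129] [ 0.51624065 -0.23711579  0.034     ]
scene [ 20  39  48  19 801] [193.78277154 253.23470662] [ 0.58371902 -0.24921771  0.034     ]
scene [ 10  65  52  21 948] [185.85970464 280.29852321] [ 0.65067908 -0.26140373  0.034     ]
yaw -10.240717331248838 span 0.13661477356236096 mid box [ 0.58354625 -0.24924575  0.034     ]
```

Windows give the row to 1 mm in both cameras: the open box is at about (0.449, -0.225), yaw -10.1°. I'll go behind its -y end, jaws across it and nearly shut.

```bash
python3 -m crank '[[[0.75,36,0,-46,-0.17],[0.75,72,0,-92,-0.34],[0.75,108,0,-138,-0.5],[0.75,144,0,-184,-0.66],[0.75,180,0,-230,-0.82],[0.75,215,40,-273,-0.988],[0.75,215,90,-273,-0.988],[0.75,215,125,-273,-0.988],[0.75,215,125,-273,-0.988]]]'
python3 - <<'E'
from h import *
o=ctrl.get_obs();print(o['clock'],o['tool_pos'],o['orientation'],o['opening'],o['force'])
im=ctrl.snapshot('wrist');cv2.imwrite('pics/w1.png',im[:,:,::-1])
c=cam('wrist',o)
d=im[:,:,::-1].copy()
cv2.polylines(d,[np.round(proj(c,box(.4489,-.2248,-10.1,.03))).astype(np.int32)],True,(0,0,255),1)
cv2.imwrite('pics/w1o.png',d)
E
```

```text
clock: 1.68
tool_pos: [0.4311, -0.3136, 0.0995]
orientation: [-90.0, -0.3, 169.9]
force: [0.1, 0.0, 0.2]
opening: 0.0113
1.675 [ 0.43105514 -0.3136029   0.09948542] [-90.04437319  -0.29550522 169.92871283] 0.011276475421108715 [0.07884472 0.03054482 0.20092379]
```

View pics/w1o.png

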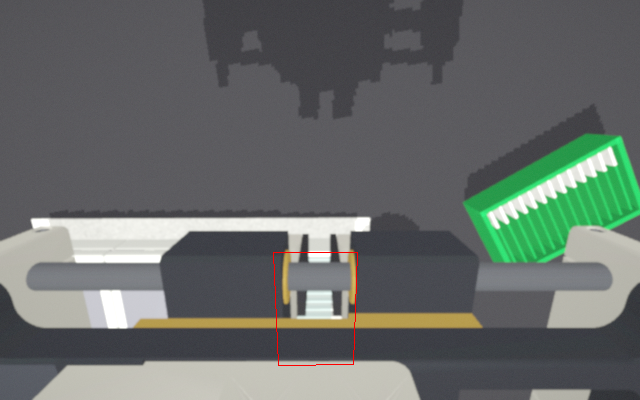

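Run:
```python
from h import *
o=ctrl.get_obs();c=cam('wrist',o);fr=(.4489,-.2248,-10.1)
for uv in[(320,218),(320,236),(370,218),(33,220),(200,222)]:
    for z in(0,.03): print(uv,z,loc(back(c,uv,z)[0],fr))
im=cv2.imread('pics/w1.png');cv2.imwrite('pics/w1c.png',cv2.resize(im[200:340,20:400],None,fx=2.1,fy=3,interpolation=cv2.INTER_CUBIC))
```

```text
(320, 218) 0 [-0.00235547 -0.07475643]
(320, 218) 0.03 [-0.00217157 -0.08489105]
(320, 236) 0 [-0.00239621 -0.05742209]
(320, 236) 0.03 [-0.00220759 -0.06956065]
(370, 218) 0 [-0.04729752 -0.07479055]
(370, 218) 0.03 [-0.04191807 -0.08492123]
(33, 220) 0 [ 0.2555322  -0.07266662]
(33, 220) 0.03 [ 0.22590289 -0.08304283]
(200, 222) 0 [ 0.10577993 -0.07087523]
(200, 222) 0.03 [ 0.0934628  -0.08145854]
```

View pics/w1c.png

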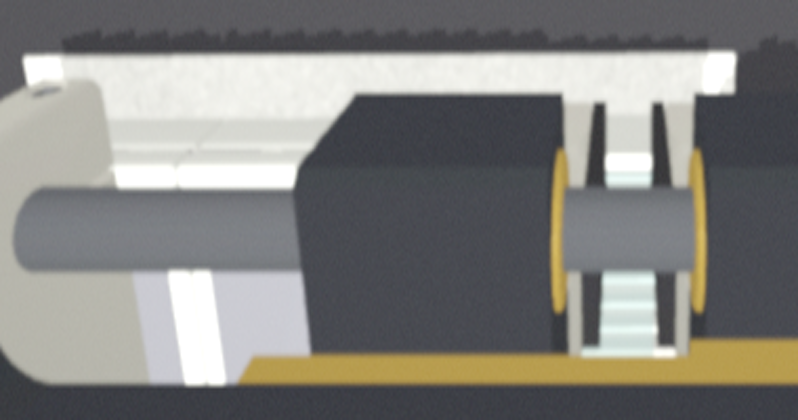

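```bash
python3 -m crank '[[[0.75,-2,50,0,0],[0.75,-2,80,0,0],[0.75,-2,92,0,0],[0.75,-2,92,-10,0],[0.75,-2,92,-20,0],[0.75,-2,92,-28,0]]]'; python3 -m crank '[[[0.75,0,0,-10,0],[0.75,0,0,-22,0],[0.75,0,0,-36,0],[0.75,0,0,-50,0],[0.75,0,0,-65,0],[0.75,0,0,-80,0]]]'
python3 - <<'E'
from h import *
im=ctrl.snapshot('top');cv2.imwrite('pics/t1.png',im[:,:,::-1])
cv2.imwrite('pics/t1c.png',cv2.resize(im[60:280,300:500,::-1],None,fx=2.7,fy=2.7))
print(loc(ctrl.get_obs()['tool_pos'],(.4489,-.2248,-10.1)))
E
```

```text
clock: 2.48
tool_pos: [0.4408, -0.2869, 0.0111]
orientation: [-90.0, 0.2, 170.0]
force: [-0.3, -3.8, 4.2]
opening: 0.0106
clock: 3.22
tool_pos: [0.4536, -0.2074, 0.0095]
orientation: [-90.0, -0.0, 169.9]
force: [-0.6, -4.1, 1.9]
opening: 0.0108
[0.0016282  0.01912632]
```

View pics/t1c.png

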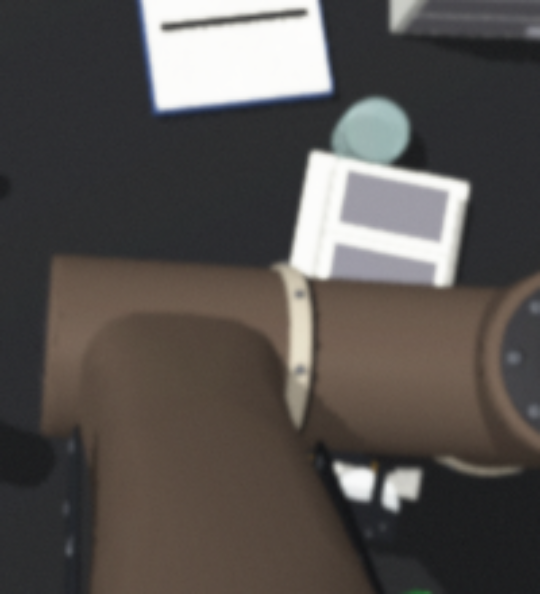

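Run:
```python
from h import *
im=ctrl.snapshot('scene')
cv2.imwrite('pics/s1c.png',cv2.resize(im[120:340,120:420,::-1],None,fx=2.6,fy=2.6))
```

```text
(no output)
```

View pics/s1c.png

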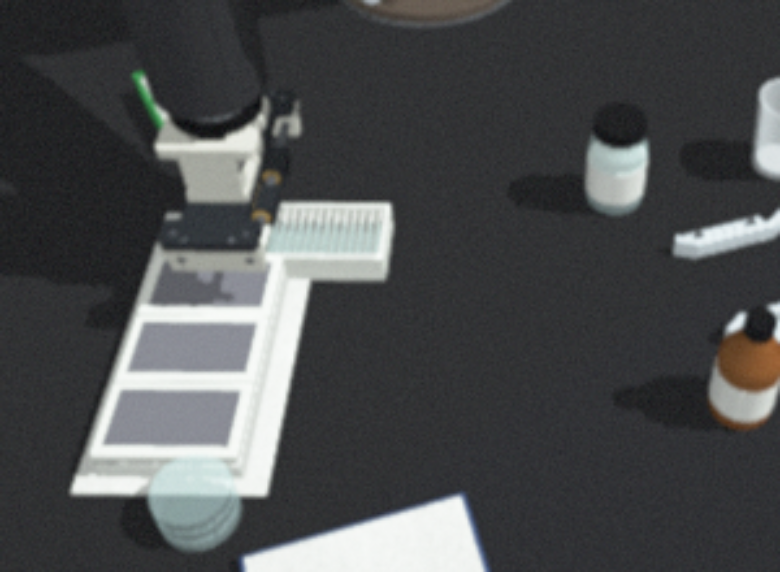

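The box slides out straight and its neighbours haven't moved. I'll keep pushing.

```bash
python3 -m crank '[[[0.75,0,0,-15,0],[0.75,0,0,-30,0],[0.75,0,0,-45,0],[0.75,0,0,-60,0],[0.75,0,0,-70,0],[0.75,0,0,-78,0],[0.75,0,0,-80,0],[0.75,0,0,-80,0],[0.75,0,0,-70,0]]]'; python3 -m crank '[[[0.75,0,-30,5,0],[-1,0,-60,5,0],[-1,0,-60,5,0],[-1,0,-60,5,0]]]'
python3 - <<'E'
from h import *
o=ctrl.get_obs();print(loc(o['tool_pos'],(.4489,-.2248,-10.1)),o['opening'])
im=ctrl.snapshot('scene');cv2.imwrite('pics/s2.png',im[:,:,::-1])
cv2.imwrite('pics/s2c.png',cv2.resize(im[120:340,120:420,::-1],None,fx=2.6,fy=2.6))
im=ctrl.snapshot('wrist');cv2.imwrite('pics/w2.png',im[:,:,::-1])
E
```

```text
clock: 4.45
tool_pos: [0.4661, -0.1397, 0.0097]
orientation: [-90.0, 0.0, 170.0]
force: [-0.8, 0.0, 0.1]
opening: 0.0109
clock: 4.95
tool_pos: [0.4646, -0.1449, 0.0694]
orientation: [-90.0, 0.0, 169.9]
force: [0.9, 0.7, -0.5]
opening: 0.035
[0.00141353 0.08136922] 0.03503658495700088
```

View pics/s2c.png

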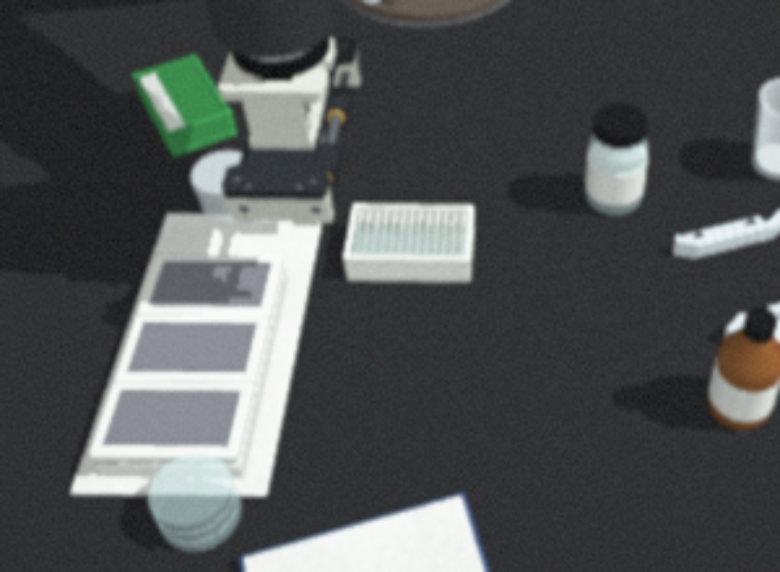

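View pics/w2.png

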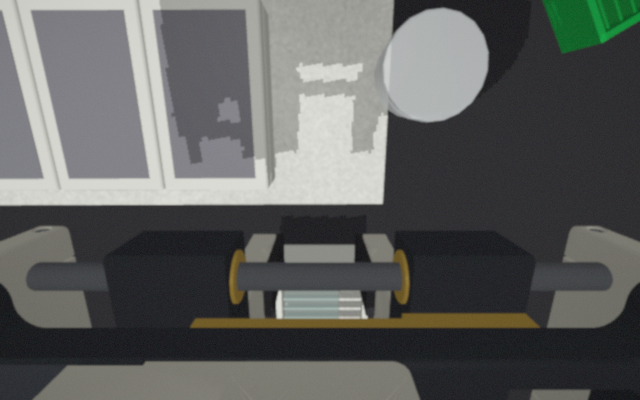

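```bash
cat > fitb.py <<'E'
from h import *
from scipy.optimize import least_squares
def fit(c,uv,z=.03,guess=None):
    "uv corners in order of box(): (-x,-y),(x,-y),(x,y),(-x,y)"
    f=lambda p:(proj(c,box(p[0],p[1],p[2],z))-uv).ravel()
    r=least_squares(f,guess,x_scale=[.01,.01,5]);return r.x,np.abs(r.fun).max()
E
python3 - <<'E'
from fitb import *
uv=np.array([(350,204),(345,262),(472,262),(475,205)])/2.6+[120,120]
b,e=fit(cam('scene'),uv,guess=(.474,-.08,-10));print(b,e)
fr=(.4489,-.2248,-10.1);print(loc(b,fr))
im=cv2.imread('pics/s2.png');o=cv2.resize(im[180:240,240:320],None,fx=8,fy=8,interpolation=cv2.INTER_CUBIC)
for z in(.03,0):cv2.polylines(o,[np.round((proj(cam('scene'),box(*b,z))-[240,180]+.5)*8).astype(np.int32)],True,(0,0,255),1)
cv2.imwrite('pics/s2f.png',o)
E
```

```text
[ 0.48056673 -0.0607646  -8.83764239] 1.1345170969266292
[0.00240964 0.16704666]
```

View pics/s2f.png

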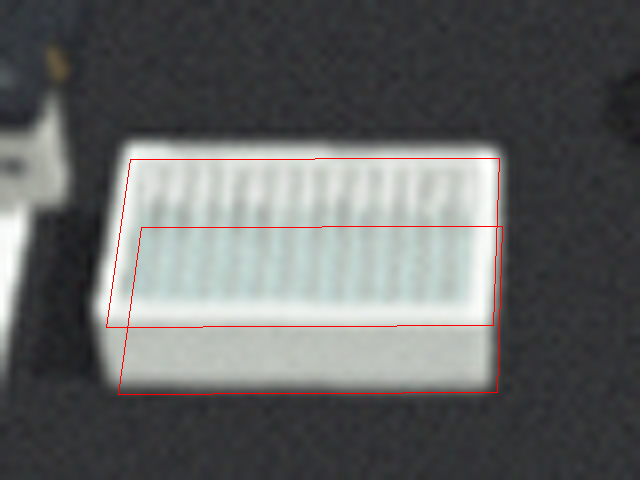

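```bash
python3 -m crank '[[[-1,0.7,0,-20,0],[-1,1.4,0,-44,0],[-1,1.4,0,-44,0]]]'; python3 -m crank '[[[-1,0,20,0,0],[-1,0,45,0,0],[-1,0,61,0,0],[-1,0,61,0,0],[0,0,61,0,0],[0,0,61,0,0],[0,0,61,0,0],[0,0,61,0,0],[0,0,61,0,0]]]'
```

```text
clock: 5.42
tool_pos: [0.4711, -0.1001, 0.0688]
orientation: [-90.0, -0.1, 170.0]
force: [0.9, -0.3, -0.1]
opening: 0.0737
clock: 6.55
tool_pos: [0.4714, -0.1009, 0.0092]
orientation: [-90.0, 0.0, 169.9]
force: [-2.5, 0.3, 7.4]
opening: 0.0678
```

```bash
python3 -m crank '[[[0,-4,0,-12,-0.02],[0,-12,0,-30,-0.05],[0,-21,0,-50,-0.09],[0,-31,0,-71,-0.13],[0,-41,0,-93,-0.17],[0,-51,0,-115,-0.21],[0,-61,0,-137,-0.25],[0,-71,0,-158,-0.29],[0,-79,0,-176,-0.32],[0,-83,0,-184,-0.33],[0,-83,0,-184,-0.33]]]'
python3 - <<'E'
from h import *
o=ctrl.get_obs();print(loc(o['tool_pos'],(.5575,.2436,8.8)),o['orientation'])
for n in('scene','top'):
  im=ctrl.snapshot(n);cv2.imwrite(f'pics/{n}3.png',im[:,:,::-1])
  q=im[120:340,200:500] if n=='scene' else im[60:280,140:440]
  cv2.imwrite(f'pics/{n}3c.png',cv2.resize(q[:,:,::-1],None,fx=2.6,fy=2.6))
E
```

```text
clock: 7.92
tool_pos: [0.5858, 0.0662, 0.0092]
orientation: [-90.0, 0.0, -171.1]
force: [-1.7, 0.4, 5.5]
opening: 0.0679
[ 0.00080966 -0.17967747] [-8.99967100e+01  4.90746912e-02 -1.71121610e+02]
```

View pics/scene3c.png

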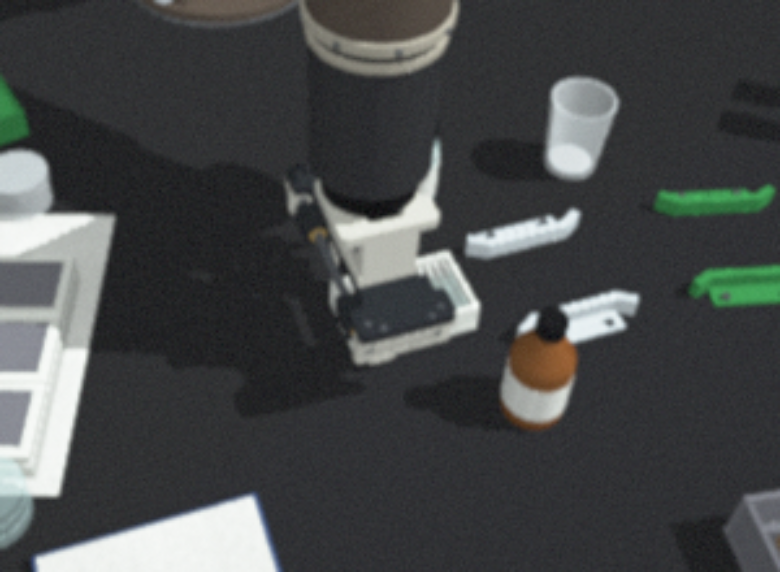

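View pics/top3c.png

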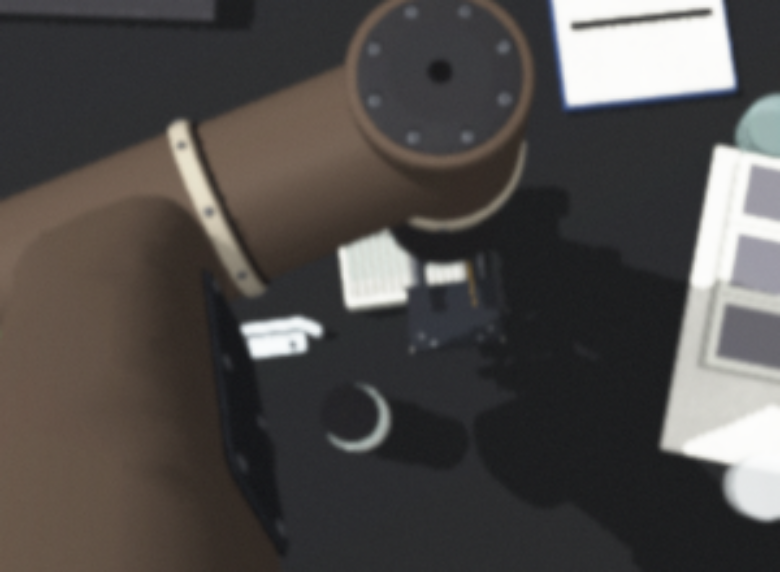

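Run:
```python
from ov import *
t=cv2.imread('pics/top0.png');s=cv2.imread('pics/scene0.png');row=(.5,-1,0);
for i,ra in enumerate([(.5575,.2436,8.8),(.5595,.2436,8.8)]):
    b=draw(t[130:210,205:275],cam('top'),row,ra,7,[205,130]);d=draw(s[195:262,370:450],cam('scene'),row,ra,7,[370,195])
    h=560;P=lambda x:cv2.copyMakeBorder(x,0,h-x.shape[0],0,0,cv2.BORDER_CONSTANT)
    v=np.hstack([P(b),P(d)]);cv2.imwrite(f'pics/rf{i}.png',cv2.resize(v,(750,400)))
```

```text
(no output)
```

View pics/rf0.png

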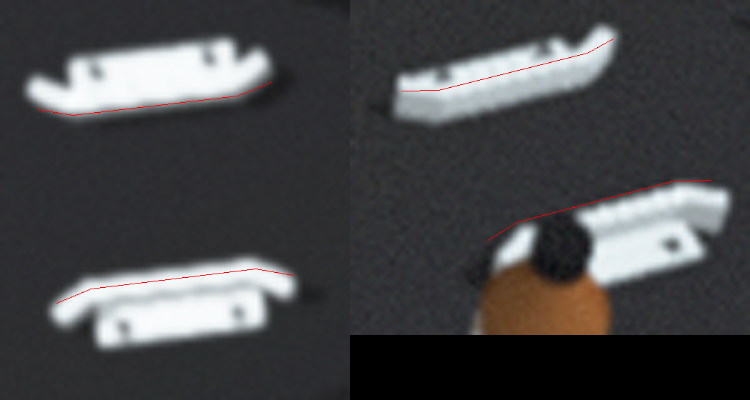

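View pics/rf1.png

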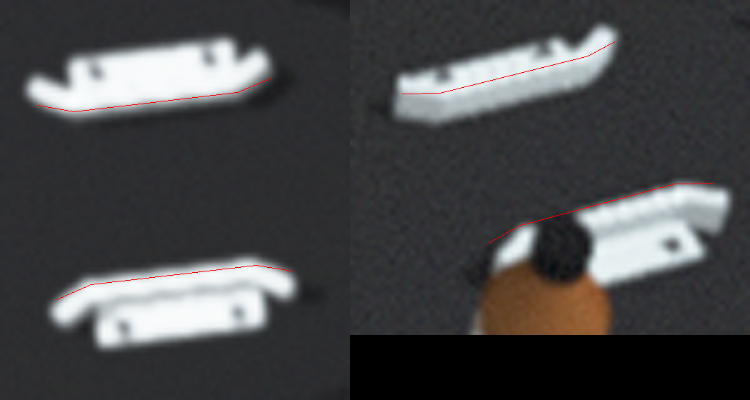

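```bash
python3 -m crank '[[[0,0,0,-8,0],[0,-0.5,0,-18,0],[0,-0.5,0,-26,0],[0,-0.5,0,-30,0],[0,-0.5,0,-30,0]]]'; python3 -m crank '[[[-1,0,0,0,0],[-1,0,0,0,0],[-1,0,0,0,0],[-1,0,0,0,0],[-1,0,-30,0,0],[-1,0,-60,0,0],[-1,0,-60,10,0],[1,0,-60,40,0],[1,0,-60,80,0],[1,0,-60,110,0],[1,0,-60,110,0]]]'
python3 - <<'E'
from h import *
o=ctrl.get_obs();print(loc(o['tool_pos'],(.559,.2436,8.8)),o['orientation'],o['joint_pos'])
for n in('scene','top'):
  im=ctrl.snapshot(n);cv2.imwrite(f'pics/{n}4.png',im[:,:,::-1])
  q=im[120:340,200:500] if n=='scene' else im[60:280,140:440]
  cv2.imwrite(f'pics/{n}4c.png',cv2.resize(q[:,:,::-1],None,fx=2.6,fy=2.6))
E
```

```text
clock: 8.65
tool_pos: [0.5814, 0.0955, 0.0092]
orientation: [-90.0, 0.0, -171.2]
force: [-1.4, -2.4, 6.5]
opening: 0.0678
clock: 10.02
tool_pos: [0.5975, -0.0153, 0.0676]
orientation: [-90.0, -0.1, -171.3]
force: [-0.7, 0.6, 0.1]
opening: 0.0533
[-0.00160034 -0.26178014] [-8.99954289e+01 -8.17571758e-02 -1.71343535e+02] [ 1.72421238e+01  2.18011028e+01 -2.04415582e+01 -1.03681281e-02
 -4.78388629e+01 -8.57869035e+00]
```

View pics/scene4c.png

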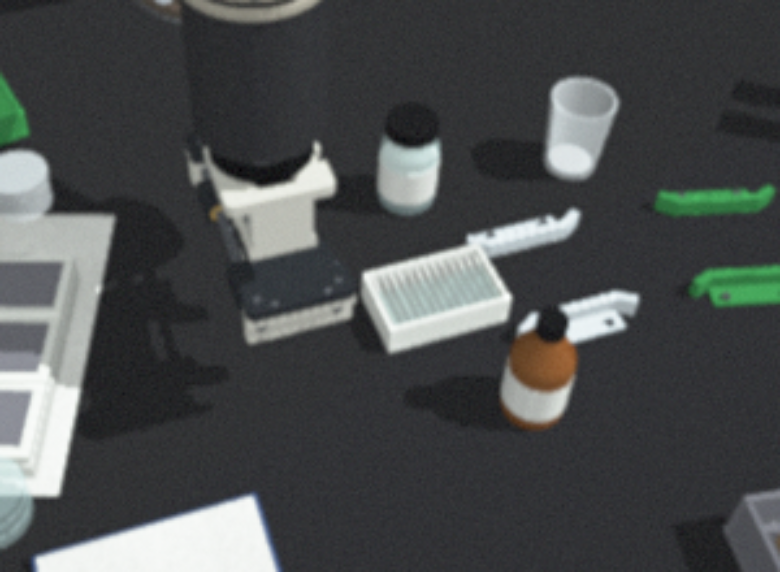

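View pics/top4c.png

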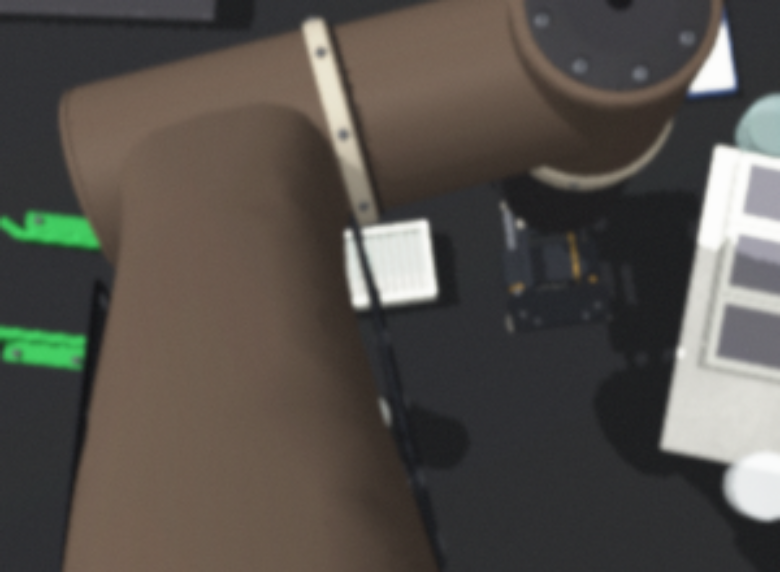

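Run:
```python
from fitb import *
im=cv2.imread('pics/scene4.png')
uv=np.array([(362,284),(389,331),(512,296),(483,246)])/2.6+[200,120]
b,e=fit(cam('scene'),uv,guess=(.57,.13,8));print(b,e,loc(b,(.559,.2436,8.8)))
o=cv2.resize(im[200:270,325:405],None,fx=8,fy=8,interpolation=cv2.INTER_CUBIC)
for z in(.03,0):cv2.polylines(o,[np.round((proj(cam('scene'),box(*b,z))-[325,200]+.5)*8).astype(np.int32)],True,(0,0,255),1)
cv2.imwrite('pics/s4f.png',o)
```

```text
[ 0.57954267  0.13475702 10.16519928] 2.8494591507205485 [ 0.00364941 -0.11070446]
```

View pics/s4f.png

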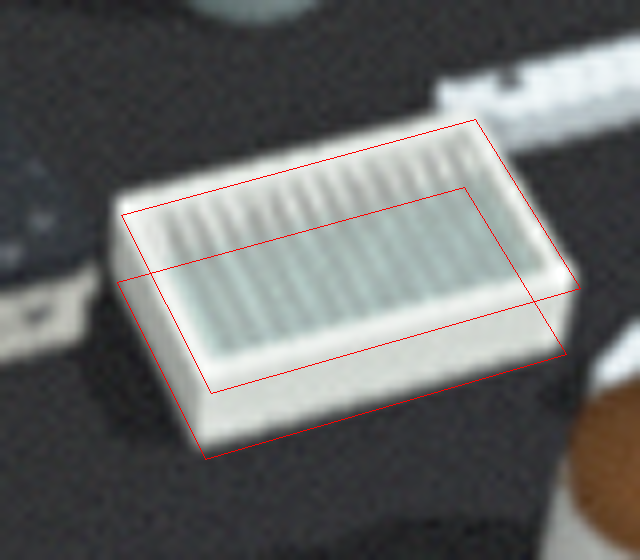

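Run:
```python
from fitb import *
uv=np.array([(116,194),(204,376),(578,272),(476,110)])/8-.5+[325,200]
b,e=fit(cam('scene'),uv,guess=(.57,.13,8));print(b,e,loc(b,(.559,.2436,8.8)))
```

```text
[0.57370253 0.135195   9.0403678 ] 0.41021451257120134 [-0.00205497 -0.10937817]
```

```bash
python3 -m crank '[[[1,0,0,0,0.18],[1,0,0,0,0.36],[1,0,0,0,0.54],[1,0,0,0,0.72],[1,0,0,0,0.9],[1,0,0,0,1.08],[1,0,0,0,1.26],[1,0,0,0,1.44],[1,0,20,0,1.568],[1,0,40,0,1.568],[1,0,58,0,1.568],[1,0,58,0,1.568]]]'
python3 - <<'E'
from h import *
o=ctrl.get_obs();print(loc(o['tool_pos'],(.559,.2436,8.8)))
E
```

```text
clock: 11.62
tool_pos: [0.5967, -0.0126, 0.0091]
orientation: [-89.8, 0.0, 99.0]
force: [-0.4, -0.9, 0.7]
opening: 0.0006
[-0.00191608 -0.25897331]
```

```bash
python3 -m crank '[[[1,20,0,0,0],[1,45,0,0,0],[1,60,0,0,0],[1,70,0,0,0],[1,80,0,0,0],[1,90,0,0,0],[1,100,0,0,0],[1,110,0,0,0],[1,118,0,0,0],[1,124,0,0,0],[1,124,0,0,0]]]'
python3 - <<'E'
from h import *
o=ctrl.get_obs();print(loc(o['tool_pos'],(.559,.2436,8.8)))
for n in('scene','top'):
  im=ctrl.snapshot(n);cv2.imwrite(f'pics/{n}5.png',im[:,:,::-1])
  q=im[120:340,200:500] if n=='scene' else im[60:280,140:440]
  cv2.imwrite(f'pics/{n}5c.png',cv2.resize(q[:,:,::-1],None,fx=2.6,fy=2.6))
E
```

```text
clock: 13.0
tool_pos: [0.5786, 0.11, 0.0105]
orientation: [-90.0, -0.0, 99.0]
force: [0.6, -0.2, 0.2]
opening: 0.0006
[-0.00108643 -0.1350399 ]
```

View pics/scene5c.png

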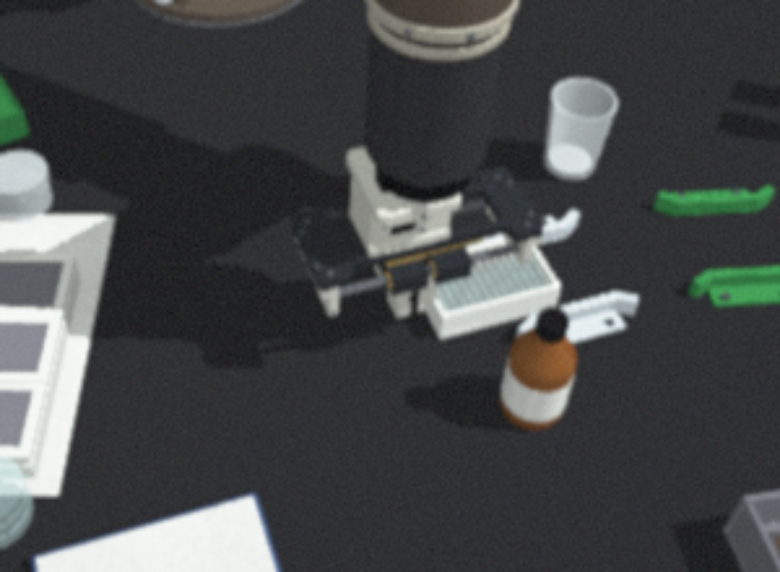

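```bash
python3 -m crank '[[[1,8,0,0,0],[1,16,0,0,0],[1,24,0,0,0],[1,32,0,0,0],[1,40,0,0,0],[1,46,0,0,0],[1,50,0,0,0],[1,50,0,0,0]]]'
python3 - <<'E'
from h import *
o=ctrl.get_obs();print(loc(o['tool_pos'],(.559,.2436,8.8)))
im=ctrl.snapshot('scene');cv2.imwrite('pics/scene6.png',im[:,:,::-1])
cv2.imwrite('pics/scene6c.png',cv2.resize(im[180:280,340:470,::-1],None,fx=6,fy=6,interpolation=cv2.INTER_CUBIC))
E
```

```text
clock: 14.1
tool_pos: [0.571, 0.1591, 0.0107]
orientation: [-90.0, -0.0, 99.0]
force: [-0.5, 0.3, 0.3]
opening: 0.0008
[-0.00110859 -0.0853387 ]
```

View pics/scene6c.png

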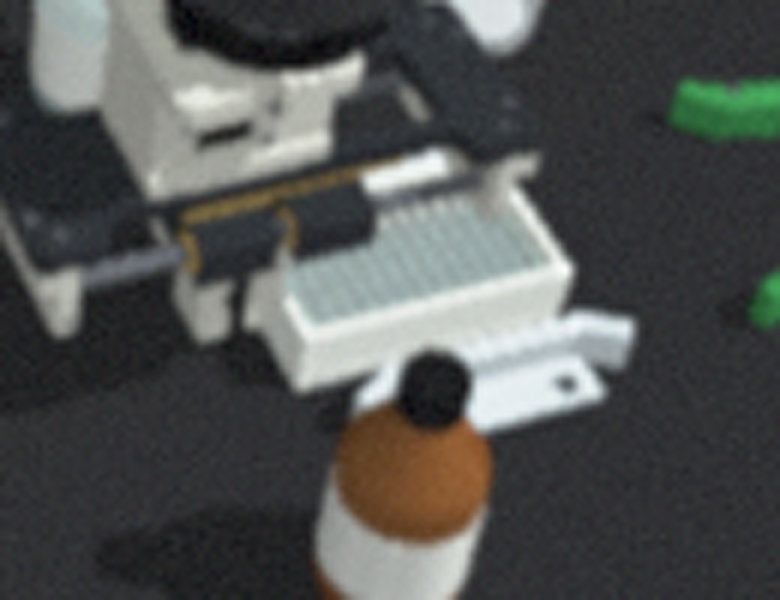

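Run:
```python
from h import *
fr=(.559,.2436,8.8);c=cam('scene')
P=np.array([(572,265),(293,330),(517,185)])/6-.5/6*5+[340,180]
for p in P: print(loc(back(c,p,.03)[0],fr))
# far rail far mouth end inner top edge
print('rail end', [loc(back(c,np.array(q)/6+[340,180],.018)[0],fr) for q in[(632,322),(578,315),(370,385)]])
```

```text
[0.03165174 0.04483347]
[ 0.02797555 -0.07122797]
[-0.01271364  0.0448866 ]
rail end [array([0.05747039, 0.06025867]), array([0.04792148, 0.0422332 ]), array([ 0.05405743, -0.04901613])]
```

```bash
python3 -m crank '[[[1,4,0,0,0],[1,8,0,0,0],[1,10,0,0,0],[1,10,0,0,0],[1,0,0,0,0],[1,-30,0,0,0],[1,-70,-30,0,0],[1,-120,-80,0,0],[1,-170,-130,0,0],[1,-220,-150,0,0],[1,-270,-150,0,0]]]'
python3 - <<'E'
from h import *
im=ctrl.snapshot('scene');cv2.imwrite('pics/scene7.png',im[:,:,::-1])
cv2.imwrite('pics/scene7c.png',cv2.resize(im[180:280,340:470,::-1],None,fx=6,fy=6,interpolation=cv2.INTER_CUBIC))
im=ctrl.snapshot('top');cv2.imwrite('pics/top7.png',im[:,:,::-1])
E
```

```text
clock: 15.52
tool_pos: [0.6145, -0.1101, 0.1638]
orientation: [-90.3, 0.0, 99.0]
force: [1.0, -0.3, -1.2]
opening: 0.0006
```

View pics/scene7c.png

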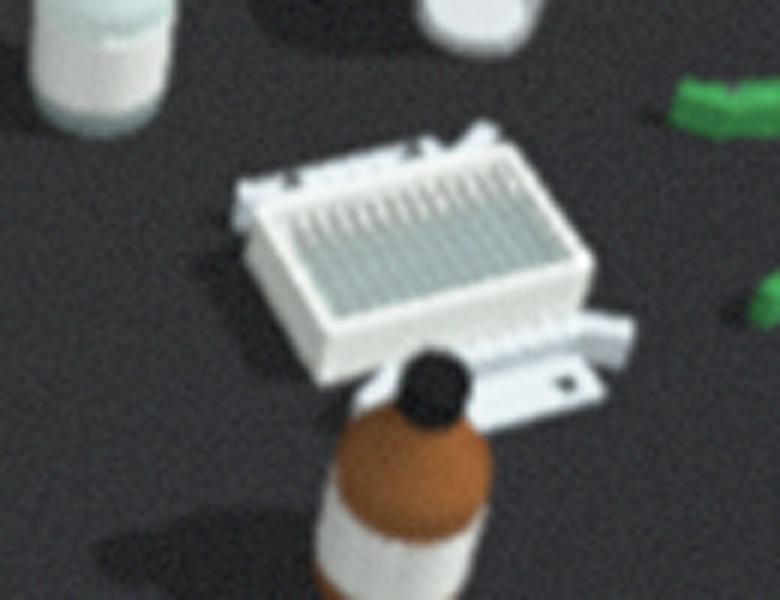

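View pics/top7.png

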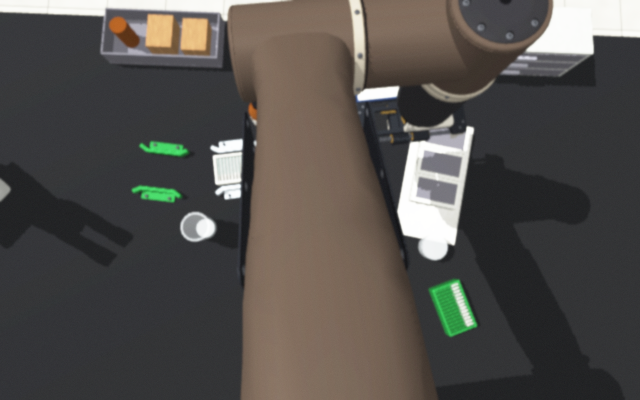

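```bash
python3 -m crank '[[[1,-50,-50,0,0],[1,-100,-60,0,0],[1,-150,-60,0,0],[1,-200,-60,0,0],[1,-250,-60,0,0],[1,-290,-60,0,0],[1,-290,-60,0,0]]]'
python3 - <<'E'
from fitb import *
from ov import draw
fr=(.559,.2436,8.8)
uv=(np.array([(250,208),(324,330),(594,262),(514,144)])+.5)/6-.5+[340,180]
b,e=fit(cam('scene'),uv,guess=(.559,.24,8));print(b,e,loc(b,fr))
im=ctrl.snapshot('top')[:,:,::-1].copy();cv2.imwrite('pics/top8.png',im)
o=draw(im[120:220,190:290],cam('top'),(0,0,0),fr,6,[190,120],bx=b);q=cv2.resize(im[120:220,190:290],None,fx=4,fy=4,interpolation=cv2.INTER_CUBIC)
cv2.imwrite('pics/top8o.png',np.hstack([cv2.resize(o,(400,400)),q]))
E
```

```text
clock: 16.5
tool_pos: [0.6574, -0.3974, 0.2186]
orientation: [-89.9, -0.1, 98.8]
force: [0.1, 0.4, -0.3]
opening: 0.0003
[0.55875139 0.24018727 7.983009  ] 0.6890132365383579 [-0.00076778 -0.00333452]
```

View pics/top8o.png

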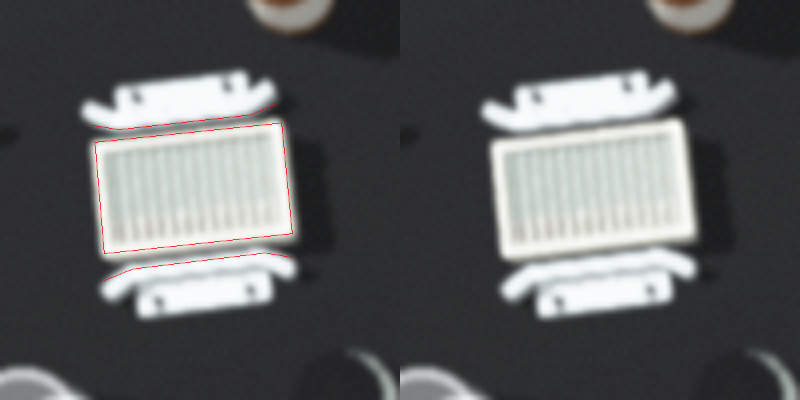

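View pics/top8.png

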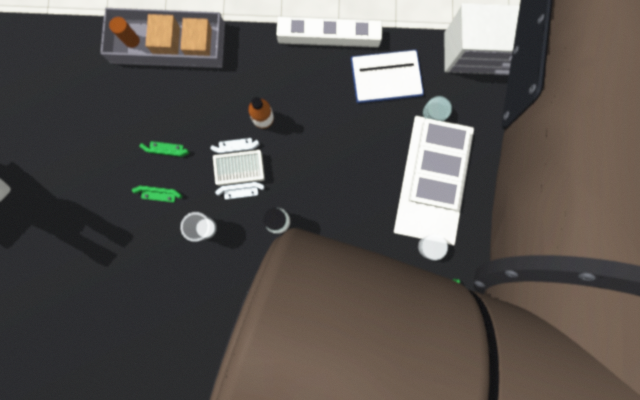

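Run:
```python
from h import *
a=cv2.imread('pics/top0.png');b=cv2.imread('pics/top8.png')
for n,(x0,y0,x1,y1) in dict(row=(395,115,480,205),jar=(415,236,455,262),dish=(420,92,458,117),bA=(244,94,278,132),bB=(258,205,294,232),beaker=(176,208,222,244)).items():
    A,B=[cv2.cvtColor(i[y0:y1,x0:x1],cv2.COLOR_BGR2GRAY).astype(np.float32) for i in(a,b)]
    print(n,cv2.phaseCorrelate(A,B,cv2.createHanningWindow((x1-x0,y1-y0),cv2.CV_32F)))
print(ctrl.get_obs()['force'])
ctrl.close_job()
```

```text
row ((0.01555255124988264, 0.060935632427366215), 0.9826740905384959)
jar ((0.003282521752293377, 0.5573094478827088), 0.9012353565957811)
dish ((-0.12026589600890958, 0.48029950346741757), 0.9096859612464905)
bA ((0.014082757584745309, 0.06608449100933456), 0.8718386173248291)
bB ((-0.0009161593772617493, 0.5137448155763273), 0.8670797387268318)
beaker ((-0.0889082898342366, -0.04072233614376586), 0.8038472141380664)
[-0.61267145  0.43634186  0.18074431]
the job is handed in; nothing more can be done
```

The open slide box lies flat between the white guide rails, released, and the job is handed in at about 16.5 s of the 59 s allowed. The hand-in reports no verdict, so what follows rests on my own checks.

I pushed the open box (nearest the robot) about 165 mm straight out of the row with nearly shut fingers. I then gripped it across its width and slid it along the bench, unlifted, into the rail mouth. I let go, turned the tool and pushed it home from behind with the shut fingers.

**Box position:** the last fit in the scene picture puts the box about 1 mm across and 3 mm along from the rails' middle, with its length about 1° off theirs. Overlaid on the top picture, that fit looks right by eye.

**Other things:** comparing the top pictures from before and after, the row, brown bottle and beaker moved less than 0.2 px. The jar, dishes and clear jar with the black cap show about 0.5 px, roughly 1 mm. None of this is near the 12 mm limit.

**Disagreement:** the two cameras differed by about 2 mm on where the rails are. I used a value in between, which is well inside the tolerance.

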